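# Open the gauge dry cabinet

### The job

Open up the small dry cabinet on the desk so that the gauges can be taken out: turn the black wing latch on its top a quarter turn counter-clockwise, as far as it goes, then pull the front flap down by its handle and press it down until it lies fully open. Take care not to press on the glass hygrometer beside the latch, and leave the parts vial, eraser, screwdriver and micrometer where they are.

Things in the scene. Friction and masses are not known exactly. Their poses are not given: they have to be found in the camera images.
- cabinet: grey steel dry cabinet, fixed, 130 mm deep (x) x 220 mm wide (y) x 155 mm high; origin at the centre of its underside on the desk. Its own -x axis points out of the front, which faces the robot; +y is to the left as seen by the robot. The flap covers the front from 45 to 149 mm above the desk, flush with the front face at x = -65 mm; below it is a fixed base. Two steel gauge blocks, a ring gauge and a bush stand fixed inside and are not to be handled
- wing_latch (a joint): turn of the wing latch about its upright axis, counter-clockwise from above: 0 = locked, wings across the cabinet (along its y); 1.5 rad = open, against the stop, wings along the cabinet's x. Starts near 0 (up to 0.2). Below about 0.5 its cam finger inside holds the flap shut. It stays where it is left; turning takes about 0.1 N m
- wing_latch_grip (a point): point to grip on the latch's axis, 22 mm above the cabinet's top, which is 45 mm behind the front face, in the middle of the width. The wings are an upright straight blade 52 mm long, 9 mm thick, from 5 mm to 32 mm above the cabinet's top (34 mm at the tips) on a round collar 24 mm in diameter and 7 mm high. The x axis of this point is square to the blade and the y axis lies along it
- hygrometer: round glass-faced hygrometer fixed on the cabinet's top, 46 mm in diameter, 24 mm high, 57 mm to the left (cabinet +y) of the latch's axis: the wing tips pass 8 mm from its side. Origin at the centre of its underside, on the cabinet's top. Do not press on it
- flap (a joint): opening of the front flap about its bottom hinge: 0 = shut, upright; 1.53 rad = fully open, against the stop, lying level 45 mm above the desk towards the robot. A stiff hinge (0.25 N m) holds it wherever it is left, so it does not fall by itself: about 3 to 5 N at its edge moves it
- flap_hinge (a point): middle of the flap's hinge axis, which runs along the cabinet's y, at the front face, 45 mm above the desk (fixed)
- flap_handle (a point): middle of the bow handle's bar on the flap's outer face; the bar runs along the cabinet's y, 10 mm thick, straight for 90 mm, its centre line 32 mm in front of the face (27 mm free between) and 93 mm from the hinge. Shut, it is 138 mm above the desk
- flap_inner_edge (a point): point on the middle of the flap's inner face, 85 mm from the hinge (the flap is 8 mm thick and ends 103 mm from the hinge, 218 mm wide): once the flap leans out, this face looks up and can be pressed down
- parts_vial: standing clear parts vial with a red cap, 30 mm in diameter, 44 mm high, loose, left of the cabinet; origin at the centre of its underside
- eraser: loose blue and white eraser 20 x 46 x 12 mm, lying right of the cabinet, origin at the centre of its underside
- screwdriver: loose screwdriver with a yellow handle, 158 mm long, lying at the right of the desk
- micrometer: loose blue micrometer, 53 x 124 x 18 mm, lying at the left of the desk

How it is judged:
By the outcome, as a careful person would: the job done as asked, in the order asked, and still so for the second after the job is handed in, with the robot touching nothing.
It also fails if it takes over 59 s, if anything falls off the work surface, if the arm or the gripper's body presses on something with over 40 N, if the wrist force passes 120 N, or if a joint passes its speed limit or range.

### The arm

A 6-joint arm with a two-finger parallel gripper is mounted at the origin on a cart in front of the work surface, level with it; the furniture and walls round the work are solid. World frame = base frame: x ahead of the robot, y to its left, z up, the work surface at z = 0. Lengths are in m, angles in rad, forces in N, time in s.
With the tool pointing down it reaches from about 0.35 to 0.775 m from the base axis. Payload 5.5 kg.
Tool frame: the origin (TCP) lies at the very end of the fingers, on their centre line; the grasp point (between the pads) lies 19 mm behind it; z points along the fingers, x is the direction in which the jaws open and shut, and the axes are right-handed (so a half turn about z gives the same grasp; the last joint's range is limited). The gripper opens to 85 mm and grips with 20 to 120 N. Pads are 22 mm wide; open, the fingers measure 114 mm over their backs; the gripper's body (76 mm by 85 mm) begins 54 mm behind the grasp point. The pads swing forward as they close: fully open they stand 13 mm farther back than shut.
Start: joints at [1.057, 0.313, 0.046, 1.304, 0, 1.431], TCP at [0.21, 0.535, 0.207] pointing down, gripper open.
Joint ranges: [-2.76, 2.76], [-0.86, 1.69], [-1.03, 1.26], [-2.2, 2.34], [-1.47, 1.5], [-3.14, 3.14]. Speed limits (rad/s): [2.57, 2.57, 3.14, 3.14, 3.14, 3.14].

### API

Orientations are given as a unit quaternion [w, x, y, z].
In Python, from workcell import monitor, eyes, ticket gives the robot as it stands.
- The arm moves only by the tool send_rows, never from a script. Its argument "targets" is a list of rows, each a list of 5 numbers: the shift along the world's x, y, z in m, then the turn about the world's z in degrees, then the closure in counts, from 0 (fully open) to 255 (shut). A call has 1 to 12 rows; each row shifts and turns the commanded pose from where the row before left it; what a row does not reach is not made up. A row lasts 1/10 s, in which the tool goes at most 50 mm and 8.59 degrees, less where a joint would pass 70% of its speed; a pose out of reach is approached as far as the arm can. A call is refused whole if a number of a shift passes 0.05 or a number of a turn 8.59, either way. A call with a gripper value outside its range is refused whole. The fingers move at their own pace and stop on an object; "newtons" is the grip in N (left out, the last holds). Time passes only in rows, so rows that do not move let the fingers close. It gives the time, the measured TCP pose, the force and the opening at its end, in the units of the state.
- monitor.get_state(): the state, without advancing time (a new reading comes with each control period).
- eyes.read_camera(name): name is "scene" or "top" or "wrist"; returns a dict with "img" (420x560x3 uint8, red, green, blue), "z_map" (420x560 float32, m along the optical axis (not along the pixel's ray), 0 where there is no reading), "camera_matrix" (3x3 intrinsics, pixels), "k1" (the pictures are not rectified: a ray, as slopes to the right and down, at radius r is drawn at 1 + k1 r^2 times it, then the intrinsics apply), "pose" (4x4, takes a point from camera to world coordinates); the wrist camera has in their place "T_tool_cam" (4x4, takes a point from camera to tool coordinates, whose origin is the TCP and whose axes are the tool frame's). Camera axes: x right, y down, z forward; pixel columns grow to the right and rows downward; lengths in m; the calibration is good to about 2 mm. A picture is of the moment at which its call begins: read the wrist's pose just before it.
- ticket.hand_in(): hands the job in, once; it reports no verdict.
Trained networks look in the newest picture that a camera, given by its name, has taken for a name from the list of things; names that differ only in an ending like _2 or _b are one class to them, and where a whole thing is asked for, a point or a joint stands for the part that bears it (a point fixed in the world has none). Each returns a list of dicts, best first, with "conf" (0 to 1); they miss things now and then, are a little off and sometimes report something else, mostly with a low value. They report only what shows in the picture. A call takes as long as a camera call.
- eyes.spot_in(name, camera): "xyz" ([x, y, z] in m, in world coordinates, good to about 4 mm: the middle of the surface that is visible of it).
- eyes.tip_of(name, camera): "xyz" ([x, y, z] in m, in world coordinates, good to about 4 mm: a listed point, or the origin of a listed thing).
The state is a dict: "clock": time; "joint_pos": joint angles; "qvel": joint speeds; "tau": joint torques, N m; "tcp_pos": TCP position; "orientation": TCP orientation; "wrist_force": force on the tool from outside, world axes, zero at the start; "ft_torque": the same for the moment, N m; "finger_gap": finger opening in m.
Only numpy, scipy, OpenCV 4.12 (cv2) and the standard library are available. Lean on these libraries where they do the work, as an engineer would, in place of code of your own. Each camera call takes 0.05 s, during which the arm holds its last target.

## Working session

There is one attempt and no reset: what is moved stays moved. The work goes in short steps, Python scripts to look and compute and a tool call to move; the robot and the scene stay as the last step left them, time stands still between calls to the robot, and variables do not carry over. Pictures are saved under pics/ and viewed, and the job is handed in when it is done.

Besides the shell and the picture viewer there is one more tool, called as name(argument=value, ...) on one line, values as JSON. send_rows: Moves the arm, as the interface text tells. Its arguments: {"type":"object","properties":{"targets":{"type":"array"},"newtons":{"type":"number"}},"required":["targets"]}

```bash
mkdir -p pics; ls; python3 - <<'E'
from workcell import monitor, eyes
import cv2, numpy as np
s=monitor.get_state()
print({k:np.round(v,3).tolist() for k,v in s.items()})
for c in ["scene","top"]:
    d=eyes.read_camera(c)
    cv2.imwrite(f"pics/{c}0.png",cv2.cvtColor(d["img"],cv2.COLOR_RGB2BGR))
    for n in ["cabinet","hygrometer"]+([] if c=="scene" else ["parts_vial","eraser","screwdriver","micrometer"]):
        r=eyes.tip_of(n,c); print(c,n,[(np.round(q["xyz"],3).tolist(),round(q["conf"],2)) for q in r[:2]])
    for n in ["wing_latch_grip","flap_handle","flap_hinge"]:
        r=eyes.tip_of(n,c); print(c,n,[(np.round(q["xyz"],3).tolist(),round(q["conf"],2)) for q in r[:2]])
print(monitor.get_state()["clock"])
E
```

```text
pics
{'clock': 0.0, 'joint_pos': [1.057, 0.314, 0.045, 1.304, -0.0, 1.431], 'qvel': [0.0, 0.0, -0.0, 0.001, -0.0, 0.0], 'tau': [0.001, -48.062, 29.854, 0.02, -0.0, 0.0], 'tcp_pos': [0.21, 0.535, 0.206], 'orientation': [0.0, 0.826, 0.563, -0.001], 'wrist_force': [-0.08, 1.016, 0.323], 'ft_torque': [0.004, 0.01, -0.012], 'finger_gap': 0.085}
scene cabinet [([0.594, 0.091, -0.0], 0.57)]
scene hygrometer [([0.574, 0.148, 0.152], 0.78)]
scene wing_latch_grip [([0.577, 0.089, 0.176], 0.62)]
scene flap_handle [([0.497, 0.098, 0.142], 0.77)]
scene flap_hinge []
top cabinet []
top hygrometer []
top parts_vial [([0.6, 0.255, -0.002], 0.4)]
top eraser [([0.524, -0.33, -0.002], 0.75), ([0.559, -0.064, -0.002], 0.4)]
top screwdriver []
top micrometer [([0.393, 0.423, 0.0], 0.51)]
top wing_latch_grip [([0.571, 0.09, 0.178], 0.38)]
top flap_handle [([0.497, 0.095, 0.138], 0.76)]
top flap_hinge [([0.527, 0.094, 0.043], 0.92)]
0.8
```

View pics/scene0.png

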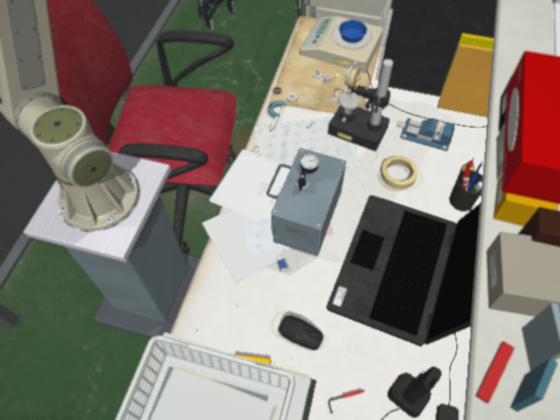

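View pics/top0.png

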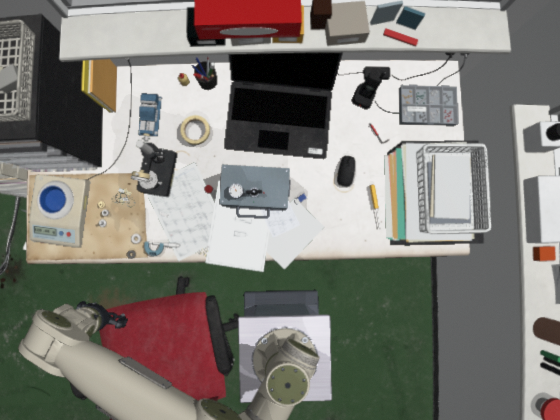

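The scene view shows the cabinet at about (310,200), with the hygrometer at (310,160), the latch at (303,182) and the handle at (278,180). The top view shows the cabinet at (255,188). Next I'll fit the cabinet's yaw and the blade from depth.

```bash
cat > h.py <<'E'
import numpy as np, cv2
def cloud(d,T=None):
    K=d["camera_matrix"];k=d["k1"];z=d["z_map"]
    v,u=np.indices(z.shape)
    p=np.stack([u.ravel(),v.ravel()],1).astype(np.float64)[:,None]
    s=cv2.undistortPoints(p,K,np.array([k,0,0,0.]))[:,0].reshape(z.shape+(2,))
    P=np.dstack([s*z[...,None],z])
    T=d["pose"] if T is None else T
    W=P@T[:3,:3].T+T[:3,3]; W[z<=0]=np.nan
    return W
E
python3 - <<'E'
from workcell import monitor, eyes
from h import *
for c in ["scene","top"]:
    d=eyes.read_camera(c); W=cloud(d); X,Y,Z=W[...,0],W[...,1],W[...,2]
    near=(abs(X-.59)<.15)&(abs(Y-.09)<.2)
    m=near&(abs(Z-.155)<.006)&(X>.51)
    r=cv2.minAreaRect(W[m][:,:2].astype(np.float32)*1000); print(c,"top",r,m.sum(),np.median(Z[m]))
    print(" box",cv2.boxPoints(r).round(0).tolist())
    m=near&(Z>.165)&(Z<.2)&(Y<.128)&(X>.52)
    q=W[m]; print(" blade",len(q),(q[:,:3]*1000).round(0).tolist()[:60])
    m=near&(Z>.165)&(Z<.2)&(Y>.128)
    print(" hyg",np.nanmean(W[m],0))
    m=near&(X<.512)&(Z>.12)&(Z<.16)
    print(" handle",(W[m]*1000).round(0).tolist()[:40])
    i=cv2.cvtColor(d["img"],cv2.COLOR_RGB2BGR)
    i=i[130:270,220:380] if c=="scene" else i[140:240,190:320]
    cv2.imwrite(f"pics/{c}1.png",cv2.resize(i,None,fx=5 if c=="scene" else 6,fy=4.2 if c=="scene" else 6,interpolation=cv2.INTER_CUBIC)[:600,:800])
E
```

```text
scene top ((592.9402465820312, 89.25821685791016), (224.55096435546875, 130.60153198242188), 85.45179748535156) 3395 0.15412965636064913
 box [[519.0, -17.0], [649.0, -28.0], [667.0, 196.0], [537.0, 206.0]]
 blade 114 [[569.0, 127.0, 176.0], [571.0, 127.0, 177.0], [577.0, 127.0, 180.0], [569.0, 115.0, 187.0], [571.0, 117.0, 186.0], [574.0, 114.0, 191.0], [577.0, 127.0, 175.0], [580.0, 126.0, 177.0], [582.0, 125.0, 180.0], [587.0, 127.0, 179.0], [570.0, 111.0, 189.0], [572.0, 111.0, 189.0], [574.0, 117.0, 183.0], [575.0, 124.0, 174.0], [577.0, 127.0, 171.0], [580.0, 126.0, 173.0], [582.0, 128.0, 171.0], [568.0, 110.0, 185.0], [570.0, 110.0, 186.0], [573.0, 109.0, 189.0], [575.0, 110.0, 188.0], [575.0, 124.0, 170.0], [577.0, 127.0, 167.0], [580.0, 126.0, 169.0], [583.0, 125.0, 171.0], [585.0, 127.0, 169.0], [587.0, 127.0, 171.0], [569.0, 105.0, 188.0], [571.0, 106.0, 187.0], [574.0, 105.0, 190.0], [576.0, 107.0, 188.0], [588.0, 127.0, 166.0], [570.0, 103.0, 188.0], [572.0, 105.0, 185.0], [575.0, 103.0, 188.0], [577.0, 105.0, 188.0], [570.0, 101.0, 185.0], [572.0, 102.0, 185.0], [575.0,
[... 3263 characters left out ...]
6.0, 49.0, 145.0], [506.0, 46.0, 137.0], [506.0, 43.0, 141.0], [505.0, 149.0, 145.0], [505.0, 146.0, 141.0], [505.0, 143.0, 143.0], [503.0, 49.0, 143.0], [503.0, 46.0, 141.0], [503.0, 43.0, 145.0], [501.0, 149.0, 148.0], [502.0, 146.0, 141.0], [502.0, 143.0, 145.0], [502.0, 140.0, 141.0], [500.0, 49.0, 143.0], [499.0, 46.0, 150.0], [500.0, 43.0, 142.0], [498.0, 146.0, 145.0], [498.0, 143.0, 143.0], [498.0, 140.0, 142.0], [498.0, 137.0, 139.0], [498.0, 133.0, 147.0], [498.0, 130.0, 147.0], [498.0, 127.0, 141.0], [498.0, 124.0, 142.0], [498.0, 120.0, 140.0], [498.0, 117.0, 148.0], [498.0, 114.0, 142.0], [498.0, 111.0, 142.0], [498.0, 108.0, 135.0], [498.0, 104.0, 137.0], [498.0, 101.0, 140.0]]
```

View pics/top1.png

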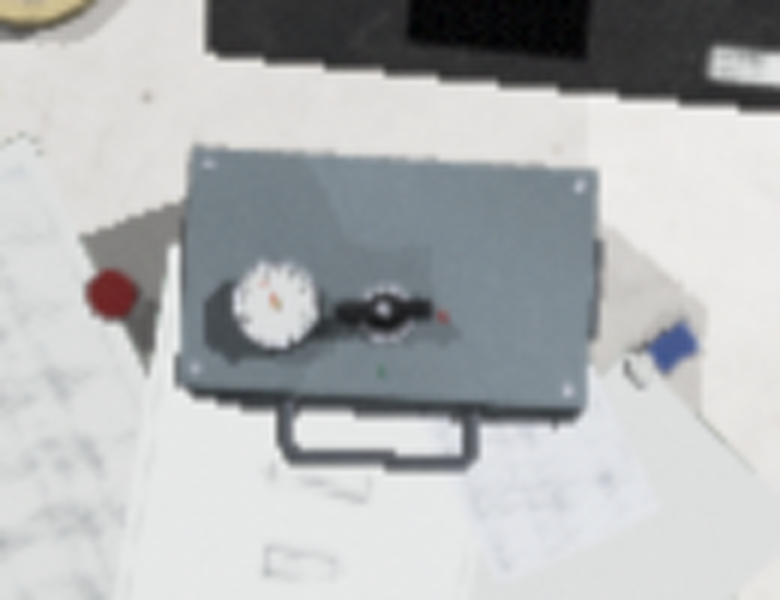

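View pics/scene1.png

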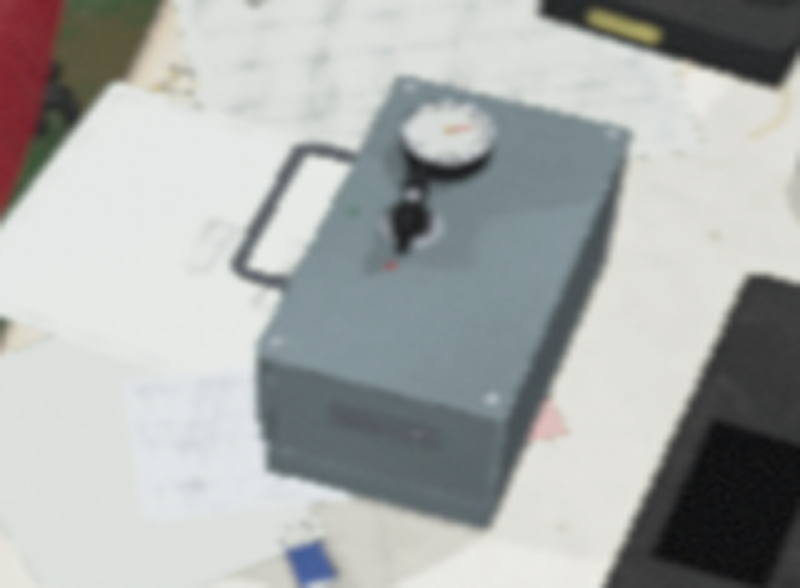

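send_rows(targets=[[0,0,0.045,0,0],[0,0,0.045,0,0],[0.03,-0.037,0,-5.6,0],[0.03,-0.037,0,-5.6,0],[0.03,-0.037,0,-5.6,0],[0.03,-0.037,0,-5.6,0],[0.03,-0.037,0,-5.6,0],[0.03,-0.037,0,-5.6,0],[0.03,-0.037,0,-5.6,0],[0.03,-0.037,0,-5.6,0],[0.03,-0.037,0,-5.6,0],[0.03,-0.037,0,-5.6,0]], newtons=40)

```text
clock: 2.1
tcp_pos: [0.511, 0.1636, 0.2968]
orientation: [-0.0, 0.994, 0.108, 0.0]
wrist_force: [0.3, 0.2, 0.7]
finger_gap: 0.0851
```

send_rows(targets=[[0.03,-0.037,0,-5.6,0],[0.03,-0.037,0,-5.6,0],[0,0,0,0,0],[0,0,0,0,0]])

```text
clock: 2.5
tcp_pos: [0.5703, 0.0902, 0.2958]
orientation: [-0.0, 1.0, 0.011, -0.001]
wrist_force: [0.3, 0.3, 0.9]
finger_gap: 0.0854
```

```bash
python3 - <<'E'
from workcell import monitor, eyes
from h import *
from scipy.spatial.transform import Rotation as R
s=monitor.get_state()
d=eyes.read_camera("wrist")
q=s["orientation"];T=np.eye(4);T[:3,:3]=R.from_quat([q[1],q[2],q[3],q[0]]).as_matrix();T[:3,3]=s["tcp_pos"]
W=cloud(d,T@d["T_tool_cam"]);X,Y,Z=W[...,0],W[...,1],W[...,2]
cv2.imwrite("pics/w0.png",cv2.cvtColor(d["img"],cv2.COLOR_RGB2BGR))
m=(Z>.170)&(Z<.195)&(abs(Y-.09)<.034)&(abs(X-.57)<.035)
r=cv2.minAreaRect(W[m][:,:2].astype(np.float32)*1000);print("blade",r,m.sum(),np.nanmax(Z[m]))
m=(Z>.170)&(Z<.195)&(abs(Y-.15)<.024)&(abs(X-.577)<.035)
print("hyg",np.nanmean(W[m],0) if m.any() else None, m.sum())
m=(abs(Z-.155)<.006)&(X>.515)
print("top",cv2.minAreaRect(W[m][:,:2].astype(np.float32)*1000))
for n in ["wing_latch_grip","hygrometer","flap_handle"]:
    print(n,[(np.round(a["xyz"],4).tolist(),round(a["conf"],2)) for a in eyes.tip_of(n,"wrist")[:2]])
E
```

```text
blade ((573.16455078125, 90.85041046142578), (8.986417770385742, 51.73721694946289), 2.4107353687286377) 672 0.19053560846632261
hyg [0.57783861 0.14773583 0.17741359] 2543
top ((593.3088989257812, 88.7432861328125), (220.3946533203125, 131.02256774902344), 85.3762435913086)
wing_latch_grip [([0.5696, 0.0944, 0.1768], 0.83)]
hygrometer [([0.5772, 0.1469, 0.155], 0.86)]
flap_handle [([0.4962, 0.0949, 0.1403], 0.94)]
```

View pics/w0.png

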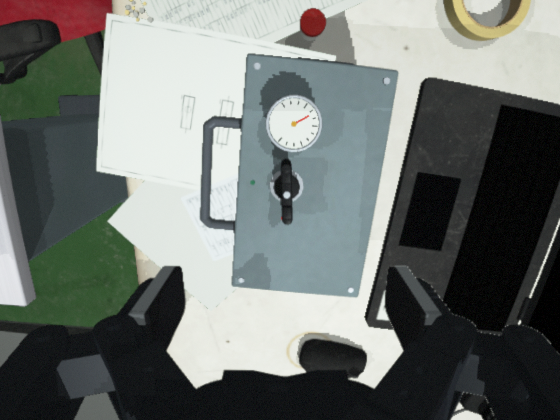

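The wrist view shows the blade at (287,190), the hygrometer at (294,124) and the handle on the left at (208,175). The depth fit puts the blade at (0.5732, 0.0909), at +2.4°, 9x52 mm, and the cabinet yaw at -4.6°. These match the sizes given, so I'll descend.

send_rows(targets=[[0.003,0.001,-0.03,1.2,0],[0,0,-0.04,0,0],[0,0,-0.03,0,0],[0,0,-0.02,0,0],[0,0,-0.01,0,0],[0,0,0,0,0]])

```text
clock: 3.3
tcp_pos: [0.5717, 0.0933, 0.1657]
orientation: [-0.0, 1.0, 0.023, -0.001]
wrist_force: [-1.1, -0.5, 0.9]
finger_gap: 0.0854
```

send_rows(targets=[[0,0,0,0,120],[0,0,0,0,200],[0,0,0,0,255],[0,0,0,0,255],[0,0,0,0,255],[0,0,0,0,255],[0,0,0,0,255],[0,0,0,0,255]], newtons=40)

```text
clock: 4.1
tcp_pos: [0.573, 0.0923, 0.1665]
orientation: [0.0, 1.0, 0.022, -0.0]
wrist_force: [-0.7, -0.1, -0.0]
finger_gap: 0.0002
```

```bash
python3 - <<'E'
from workcell import monitor, eyes
from h import *
s=monitor.get_state();print({k:np.round(v,3).tolist() for k,v in s.items()})
d=eyes.read_camera("wrist")
cv2.imwrite("pics/w1.png",cv2.cvtColor(d["img"],cv2.COLOR_RGB2BGR))
d=eyes.read_camera("scene")
cv2.imwrite("pics/s1.png",cv2.resize(cv2.cvtColor(d["img"],cv2.COLOR_RGB2BGR)[100:270,200:400],(800,600)))
E
```

```text
{'clock': 4.1, 'joint_pos': [0.021, 0.337, -0.018, 1.215, -0.0, 1.547], 'qvel': [0.0, 0.001, 0.001, -0.001, 0.001, -0.001], 'tau': [-0.003, -48.958, 29.431, 0.002, -0.0, 0.0], 'tcp_pos': [0.573, 0.092, 0.166], 'orientation': [0.0, 1.0, 0.022, -0.0], 'wrist_force': [-0.708, -0.136, -0.017], 'ft_torque': [0.005, -0.006, 0.035], 'finger_gap': 0.0}
```

View pics/w1.png

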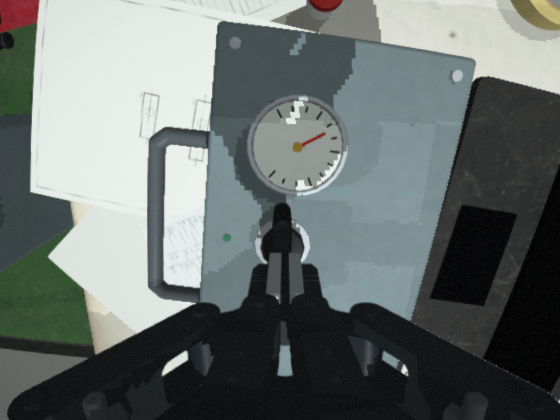

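View pics/s1.png

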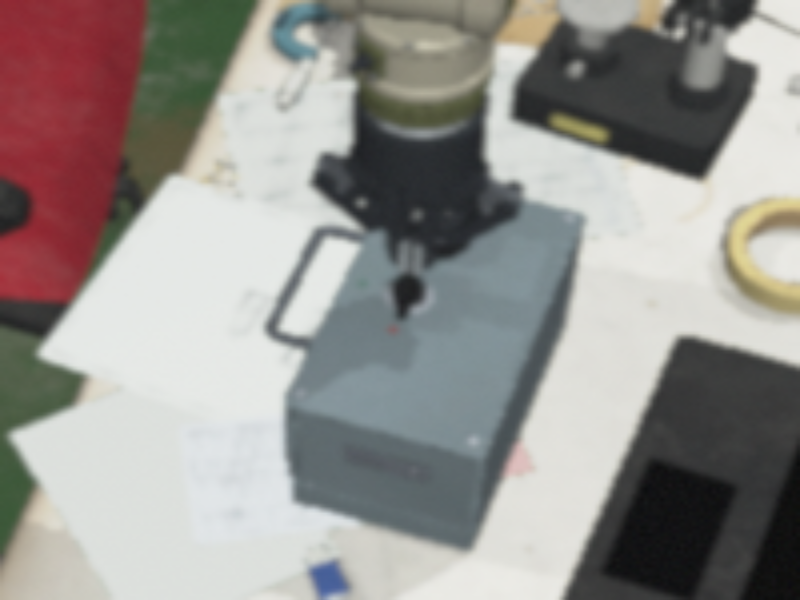

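```bash
python3 - <<'E'
from workcell import monitor, eyes
from h import *
from scipy.spatial.transform import Rotation as R
s=monitor.get_state()
d=eyes.read_camera("wrist")
q=s["orientation"];T=np.eye(4);T[:3,:3]=R.from_quat([q[1],q[2],q[3],q[0]]).as_matrix();T[:3,3]=s["tcp_pos"]
print(np.round(d["T_tool_cam"],3).tolist(), s["tcp_pos"])
W=cloud(d,T@d["T_tool_cam"])
for u in range(205,345,8): print(u,[ (W[u,c]*1000).round(0).tolist() for c in (275,281,285,289,294)])
i=cv2.cvtColor(d["img"],cv2.COLOR_RGB2BGR)[190:350,190:390]
cv2.imwrite("pics/w2.png",cv2.resize(i,(750,600),interpolation=cv2.INTER_CUBIC))
E
```

```text
[[1.0, -0.002, -0.0, 0.002], [0.002, 0.956, 0.292, -0.074], [-0.0, -0.292, 0.956, -0.167], [0.0, 0.0, 0.0, 1.0]] [0.57294501 0.09230442 0.16644432]
205 [[569.0, 112.0, 154.0], [572.0, 116.0, 167.0], [574.0, 116.0, 165.0], [576.0, 113.0, 155.0], [579.0, 113.0, 154.0]]
213 [[569.0, 115.0, 176.0], [572.0, 116.0, 180.0], [574.0, 116.0, 179.0], [576.0, 115.0, 174.0], [579.0, 108.0, 154.0]]
221 [[569.0, 115.0, 187.0], [572.0, 116.0, 189.0], [574.0, 115.0, 188.0], [576.0, 114.0, 185.0], [579.0, 104.0, 156.0]]
229 [[569.0, 112.0, 188.0], [572.0, 112.0, 190.0], [574.0, 112.0, 189.0], [576.0, 112.0, 188.0], [579.0, 101.0, 159.0]]
237 [[570.0, 108.0, 190.0], [572.0, 108.0, 189.0], [574.0, 108.0, 189.0], [576.0, 108.0, 189.0], [579.0, 98.0, 163.0]]
245 [[570.0, 104.0, 189.0], [572.0, 104.0, 188.0], [574.0, 104.0, 189.0], [576.0, 104.0, 187.0], [580.0, 93.0, 161.0]]
253 [[570.0, 103.0, 195.0], [573.0, 104.0, 197.0], [574.0, 104.0, 196.0], [576.0, 103.0, 195.0], [578.0, 103.0, 195.0]]
261 [[570.0, 103.0, 203.0], [573.0, 103.0, 204.0], [574.0, 103.0, 203.0], [576.0, 104.0, 205.0], [578.0, 103.0, 20
[... 488 characters left out ...]
1 [[571.0, 104.0, 235.0], [573.0, 101.0, 229.0], [574.0, 101.0, 229.0], [576.0, 101.0, 229.0], [577.0, 104.0, 235.0]]
309 [[571.0, 104.0, 239.0], [573.0, 97.0, 228.0], [574.0, 98.0, 229.0], [576.0, 98.0, 230.0], [577.0, 104.0, 238.0]]
317 [[571.0, 105.0, 245.0], [573.0, 94.0, 229.0], [575.0, 94.0, 228.0], [576.0, 93.0, 228.0], [577.0, 105.0, 244.0]]
325 [[571.0, 102.0, 245.0], [573.0, 90.0, 228.0], [575.0, 90.0, 228.0], [576.0, 90.0, 227.0], [577.0, 103.0, 245.0]]
333 [[571.0, 100.0, 246.0], [574.0, 86.0, 228.0], [575.0, 87.0, 228.0], [576.0, 87.0, 229.0], [577.0, 100.0, 245.0]]
341 [[571.0, 91.0, 239.0], [574.0, 84.0, 229.0], [575.0, 84.0, 229.0], [577.0, 84.0, 229.0], [578.0, 92.0, 239.0]]
```

View pics/w2.png

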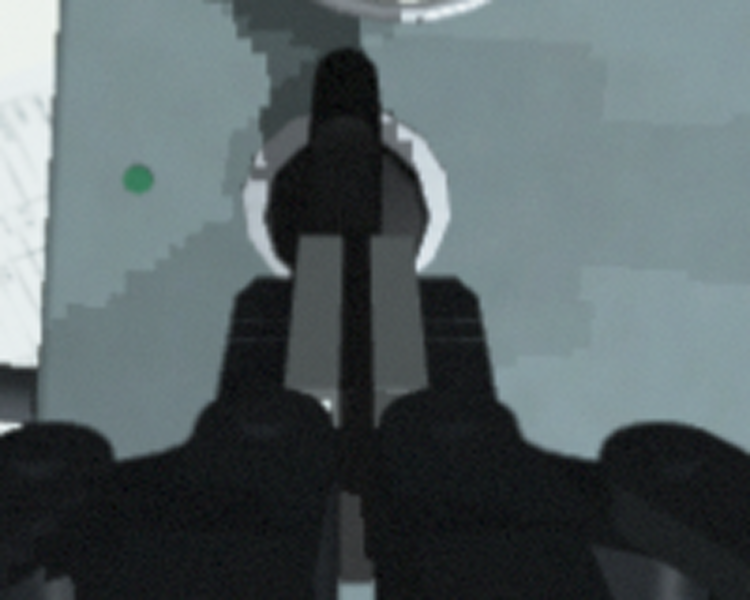

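```bash
python3 - <<'E'
from workcell import monitor, eyes
from h import *
s=monitor.get_state();print(s["tcp_pos"],s["finger_gap"])
d=eyes.read_camera("scene");W=cloud(d)
for v in range(160,190,2): print(v,[ (W[v,c]*1000).round(0).tolist() for c in (298,300,302,304,306)])
cv2.imwrite("pics/s2.png",cv2.resize(cv2.cvtColor(d["img"],cv2.COLOR_RGB2BGR)[140:200,265:345],(800,600),interpolation=cv2.INTER_CUBIC))
E
```

```text
[0.57295904 0.09234039 0.16647538] 1.7781130721564657e-05
160 [[565.0, 75.0, 270.0], [569.0, 78.0, 267.0], [569.0, 99.0, 241.0], [564.0, 146.0, 180.0], [583.0, 78.0, 272.0]]
162 [[565.0, 76.0, 261.0], [569.0, 78.0, 259.0], [571.0, 93.0, 240.0], [573.0, 104.0, 228.0], [584.0, 75.0, 268.0]]
164 [[564.0, 82.0, 245.0], [568.0, 82.0, 246.0], [572.0, 89.0, 239.0], [578.0, 85.0, 246.0], [584.0, 77.0, 258.0]]
166 [[564.0, 83.0, 236.0], [569.0, 83.0, 238.0], [572.0, 89.0, 231.0], [578.0, 83.0, 240.0], [584.0, 80.0, 246.0]]
168 [[563.0, 88.0, 221.0], [570.0, 79.0, 235.0], [573.0, 85.0, 229.0], [579.0, 82.0, 234.0], [584.0, 81.0, 237.0]]
170 [[563.0, 87.0, 214.0], [569.0, 81.0, 224.0], [574.0, 84.0, 222.0], [578.0, 84.0, 223.0], [583.0, 88.0, 220.0]]
172 [[563.0, 87.0, 206.0], [569.0, 85.0, 210.0], [574.0, 85.0, 213.0], [579.0, 83.0, 217.0], [583.0, 86.0, 215.0]]
174 [[564.0, 86.0, 199.0], [569.0, 83.0, 206.0], [574.0, 82.0, 208.0], [579.0, 82.0, 210.0], [583.0, 86.0, 206.0]]
176 [[558.0, 109.0, 158.0], [570.0, 81.0, 199.0], [574.0, 83.0, 198.0], [579.0, 84.0, 199.0], [577.0, 117.0, 154.0]]
178 [[559.0, 105.0, 155.0], [569.0, 87.0, 183.0], [574.0, 85.0, 188.0], [578.0, 93.0, 179.0], [579.0, 112.0, 152.0]]
180 [[562.0, 96.0, 160.0], [571.0, 79.0, 187.0], [576.0, 79.0, 188.0], [577.0, 95.0, 167.0], [581.0, 104.0, 155.0]]
182 [[564.0, 86.0, 165.0], [573.0, 71.0, 189.0], [577.0, 73.0, 188.0], [578.0, 93.0, 160.0], [583.0, 92.0, 165.0]]
184 [[565.0, 82.0, 162.0], [574.0, 68.0, 184.0], [578.0, 70.0, 184.0], [580.0, 86.0, 162.0], [585.0, 87.0, 163.0]]
186 [[566.0, 79.0, 158.0], [574.0, 66.0, 179.0], [578.0, 70.0, 176.0], [580.0, 84.0, 157.0], [585.0, 89.0, 151.0]]
188 [[567.0, 77.0, 153.0], [575.0, 65.0, 173.0], [579.0, 70.0, 167.0], [581.0, 82.0, 151.0], [586.0, 82.0, 152.0]]
```

View pics/s2.png

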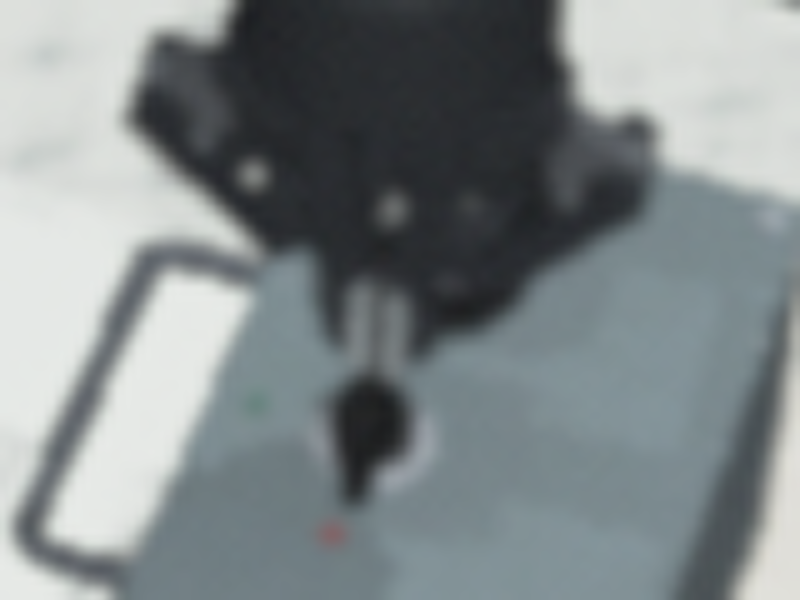

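The fingers closed above the blade. Both cameras put the shut fingertips at z≈0.193, about 26 mm higher than the reported TCP z of 0.1665. I'll open, go down 24 mm while checking the force, and grip again.

send_rows(targets=[[0,0,0,0,0],[0,0,0,0,0],[0,0,0,0,0],[0,0,0,0,0],[0,0,0,0,0],[0,0,0,0,0],[0,-0.001,-0.008,0,0],[0,0,-0.008,0,0],[0,0,0,0,0]])

```text
clock: 5.2
tcp_pos: [0.5718, 0.0913, 0.1486]
orientation: [0.0, 1.0, 0.022, -0.001]
wrist_force: [-0.7, -0.8, 0.3]
finger_gap: 0.0854
```

```bash
python3 - <<'E'
from workcell import monitor, eyes
from h import *
from scipy.spatial.transform import Rotation as R
s=monitor.get_state();print(s["tcp_pos"],s["finger_gap"],s["wrist_force"])
d=eyes.read_camera("wrist")
q=s["orientation"];T=np.eye(4);T[:3,:3]=R.from_quat([q[1],q[2],q[3],q[0]]).as_matrix();T[:3,3]=s["tcp_pos"]
W=cloud(d,T@d["T_tool_cam"]); 
m=(W[...,2]>.16)&(abs(W[...,1]-.1)<.01)&(abs(abs(W[...,0]-.573)-.048)<.012)&(W[...,2]<.215)
q=W[m]; print("fingertips lowest", np.round(q[np.argsort(q[:,2])[:8]]*1000).tolist(), m.sum())
cv2.imwrite("pics/w3.png",cv2.cvtColor(d["img"],cv2.COLOR_RGB2BGR))
E
```

```text
[0.57181006 0.09125181 0.14864769] 0.08543197373522532 [-0.69875526 -0.76054993  0.30570159]
fingertips lowest [[616.0, 95.0, 186.0], [616.0, 94.0, 186.0], [531.0, 91.0, 186.0], [530.0, 94.0, 186.0], [616.0, 94.0, 186.0], [616.0, 93.0, 186.0], [616.0, 100.0, 186.0], [617.0, 92.0, 186.0]] 3333
```

View pics/w3.png

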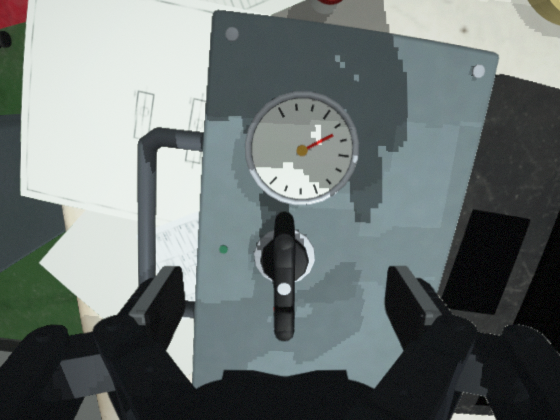

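With the fingers open, the tips are at z≈0.186 for a TCP of 0.1486. That means the shut tips are about 24.5 mm behind the reported TCP, and I'll use that offset from here on. The blade stands between the pads in the picture.

send_rows(targets=[[0.001,0,-0.007,0,60],[0,0,0,0,120],[0,0,0,0,180],[0,0,0,0,255],[0,0,0,0,255],[0,0,0,0,255],[0,0,0,0,255]], newtons=50)

```text
clock: 5.95
tcp_pos: [0.5717, 0.0912, 0.1439]
orientation: [0.0, 1.0, 0.023, -0.002]
wrist_force: [-6.9, -0.8, 6.0]
finger_gap: 0.0079
```

send_rows(targets=[[0.001,0,0.002,5,255],[0,0,0,6,255],[0,0,0,6,255],[0,0,0,6,255],[0,0,0,6,255]])

```text
clock: 6.45
tcp_pos: [0.5711, 0.0911, 0.144]
orientation: [-0.001, 0.962, 0.274, -0.004]
wrist_force: [-8.0, -1.8, -1.4]
finger_gap: 0.0078
```

send_rows(targets=[[0,0,0,6,255],[0,0,0,6,255],[0,0,0,6,255],[0,0,0,6,255],[0,0,0,6,255],[0,0,0,6,255],[0,0,0,6,255],[0,0,0,0,255]])

```text
clock: 7.25
tcp_pos: [0.5706, 0.0905, 0.144]
orientation: [-0.002, 0.8, 0.6, -0.004]
wrist_force: [-8.1, -2.6, -1.8]
finger_gap: 0.0074
```

send_rows(targets=[[0,0,0,3,255],[0,0,0,3,255],[0,0,0,3,255],[0,0,0,2,255],[0,0,0,0,255],[0,0,0,0,255]])

```text
clock: 7.85
tcp_pos: [0.5705, 0.0904, 0.144]
orientation: [-0.002, 0.741, 0.672, -0.004]
wrist_force: [-8.6, -3.6, -1.2]
finger_gap: 0.0077
```

```bash
python3 - <<'E'
from workcell import monitor, eyes
import numpy as np
s=monitor.get_state();print(s["ft_torque"],s["wrist_force"],s["orientation"],np.degrees(2*np.arctan2(s["orientation"][2],s["orientation"][1])))
E
```

```text
[-0.54138938  1.70520098 -0.89664645] [-8.56294279 -3.59562992 -1.16299647] [-0.00237568  0.74054919  0.67198701 -0.00383514] 84.44227676453923
```

The latch is against its stop: wrist moment is -0.9 N·m and the tool is at 84.4°, against about 81.3° expected. I'll open only part-way, because the hygrometer is close, and lift straight up.

send_rows(targets=[[0,0,0,-2,225],[0,0,0,0,200],[0,0,0,0,195],[0,0,0,0,195],[0,0,0,0,195]])

```text
clock: 8.35
tcp_pos: [0.5754, 0.0915, 0.1458]
orientation: [0.0, 0.751, 0.66, 0.0]
wrist_force: [-0.0, -0.8, 1.0]
finger_gap: 0.0202
```

send_rows(targets=[[0,0,0.02,0,195],[0,0,0.03,0,195],[0,0,0.05,0,195],[0,0,0.05,0,195],[-0.045,0,0,0,195],[-0.045,0,0,0,195],[0,0,0,0,195]])

```text
clock: 9.05
tcp_pos: [0.4795, 0.0917, 0.296]
orientation: [-0.001, 0.751, 0.66, -0.001]
wrist_force: [0.9, 0.4, -0.0]
finger_gap: 0.0199
```

```bash
python3 - <<'E'
from workcell import monitor, eyes
from h import *
from scipy.spatial.transform import Rotation as R
s=monitor.get_state();print(s["tcp_pos"],s["finger_gap"],s["wrist_force"])
d=eyes.read_camera("wrist")
q=s["orientation"];T=np.eye(4);T[:3,:3]=R.from_quat([q[1],q[2],q[3],q[0]]).as_matrix();T[:3,3]=s["tcp_pos"]
W=cloud(d,T@d["T_tool_cam"]);X,Y,Z=W[...,0],W[...,1],W[...,2]
cv2.imwrite("pics/w4.png",cv2.cvtColor(d["img"],cv2.COLOR_RGB2BGR))
m=(Z>.172)&(Z<.195)&(abs(Y-.09)<.03)&(abs(X-.573)<.035)
if m.any(): print("blade",cv2.minAreaRect(W[m][:,:2].astype(np.float32)*1000),m.sum())
d=eyes.read_camera("top");W=cloud(d);X,Y,Z=W[...,0],W[...,1],W[...,2]
cv2.imwrite("pics/t4.png",cv2.resize(cv2.cvtColor(d["img"],cv2.COLOR_RGB2BGR)[140:240,190:320],(780,600)))
E
```

```text
[0.47945449 0.09172638 0.29600352] 0.019935959961138647 [ 0.94265554  0.36526169 -0.04174617]
blade ((572.3782958984375, 90.02743530273438), (9.035869598388672, 51.517215728759766), 81.51395416259766) 571
```

View pics/w4.png

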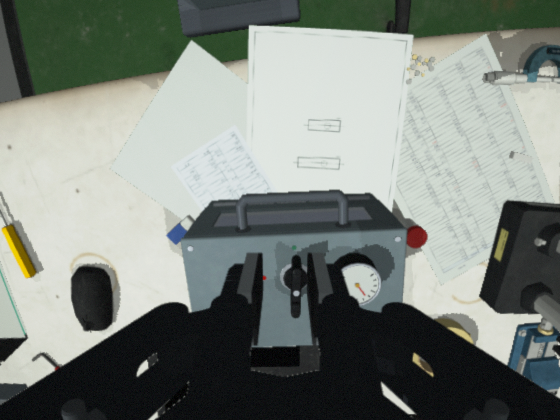

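View pics/t4.png

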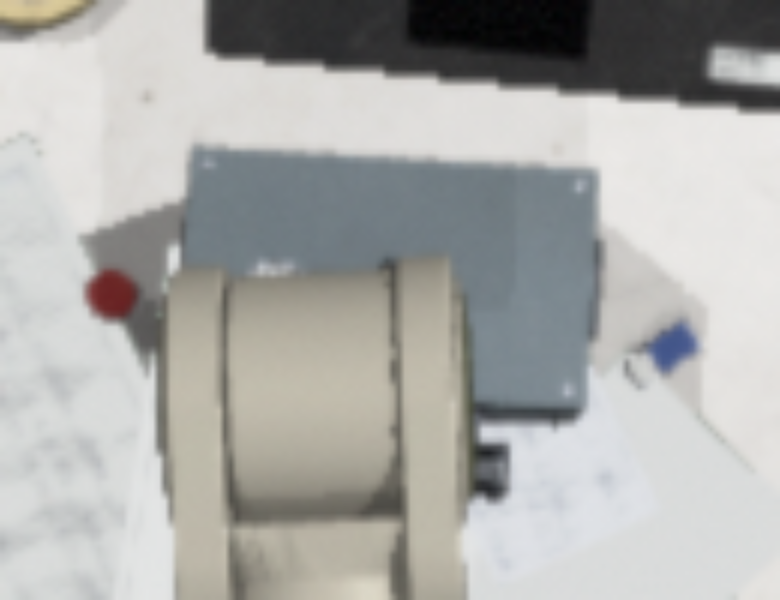

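The wrist view shows the blade now lying along the cabinet's x at (297,275). The fit gives 81.5°, so the latch is at about 1.50 rad, and the hygrometer, vial and eraser have not moved. Next I'll turn the jaws square to the handle and stand over it, a little to its right to stay clear of the hygrometer.

send_rows(targets=[[0.015,-0.02,0,-7.9,195],[0,0,0,-7.9,195],[0,0,0,-7.9,195],[0,0,0,-7.9,195],[0,0,0,-7.9,195],[0,0,0,-7.9,195],[0,0,0,-7.9,195],[0,0,0,-7.9,195],[0,0,0,-8,195],[0,0,0,-8,195],[0,0,0,-8,195],[0,0,0,0,195]])

```text
clock: 10.35
tcp_pos: [0.5015, 0.0712, 0.2953]
orientation: [0.0, 0.999, -0.04, 0.0]
wrist_force: [-0.4, -0.0, -0.6]
finger_gap: 0.0205
```

```bash
cat > look.py <<'E'
from workcell import monitor, eyes
from h import *
from scipy.spatial.transform import Rotation as R
C=np.array([.5933,.0887]);ex=np.array([.9968,-.0805]);ey=np.array([.0805,.9968]);F=C-.065*ex
def wrist(name):
    s=monitor.get_state();d=eyes.read_camera("wrist")
    q=s["orientation"];T=np.eye(4);T[:3,:3]=R.from_quat([q[1],q[2],q[3],q[0]]).as_matrix();T[:3,3]=s["tcp_pos"]
    print("tcp",np.round(s["tcp_pos"],4),"th",round(float(np.degrees(2*np.arctan2(q[2],q[1]))),1),"F",np.round(s["wrist_force"],1),"gap",round(s["finger_gap"],4),s["clock"])
    p=(np.array(s["tcp_pos"])[:2]-F); print("tcp in hinge frame: out",round(-float(p@ex)*1000,1),"left",round(float(p@ey)*1000,1))
    cv2.imwrite(f"pics/{name}.png",cv2.cvtColor(d["img"],cv2.COLOR_RGB2BGR))
    W=cloud(d,T@d["T_tool_cam"])
    P=np.dstack([-(W[...,:2]-F)@ex,(W[...,:2]-F)@ey,W[...,2]])*1000  # out,left,z mm
    return s,d,W,P
E
python3 - <<'E'
from look import *
s,d,W,P=wrist("w5")
o,l,z=P[...,0],P[...,1],P[...,2]
m=(z>128)&(z<150)&(o>20)&(o<45)&(abs(l)<45)
q=P[m];print("bar out",np.percentile(q[:,0],[2,50,98]),"left",np.percentile(q[:,1],[2,98]),"z",np.percentile(q[:,2],[5,50,98]),m.sum())
m=(abs(z-155)<5)&(o>-120)&(o<10)&(abs(l)<100);print("front edge out",np.percentile(o[m],99))
d=eyes.read_camera("scene");W=cloud(d);c=np.array(s["tcp_pos"])
m=(abs(W[...,0]-c[0])<.12)&(abs(W[...,1]-c[1])<.06)&(W[...,2]>.29)&(W[...,2]<.45)
q=W[m]-c
for a in range(15,130,8):
    k=(q[:,2]*1000>=a)&(q[:,2]*1000<a+8)
    if k.any(): print(a,k.sum(),"x",np.round(q[k,0].min()*1000),np.round(q[k,0].max()*1000),"y",np.round(q[k,1].min()*1000))
E
```

```text
tcp [0.5015 0.0712 0.2953] th -4.6 F [-0.4 -0.  -0.6] gap 0.0205 10.35
tcp in hinge frame: out 25.1 left -24.8
bar out [27.40136756 31.94243906 36.76008505] left [-43.77292976  43.33548931] z [139.17643656 141.67807031 143.66084896] 1032
front edge out -0.8589325644264024
15 1 x -10.0 -10.0 y -2.0
23 16 x -21.0 17.0 y -11.0
31 38 x -24.0 24.0 y -12.0
39 34 x -23.0 25.0 y -12.0
47 45 x -23.0 25.0 y -11.0
55 32 x -19.0 24.0 y -13.0
63 43 x -41.0 35.0 y -14.0
71 106 x -43.0 42.0 y -18.0
79 103 x -47.0 48.0 y -15.0
87 87 x -53.0 53.0 y -20.0
95 103 x -58.0 57.0 y -19.0
103 88 x -60.0 61.0 y -18.0
111 157 x -64.0 65.0 y -19.0
119 214 x -62.0 64.0 y -21.0
127 104 x -48.0 51.0 y -21.0
```

View pics/w5.png

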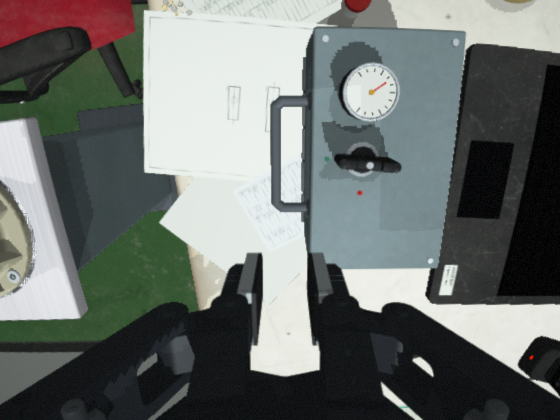

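The bar measures 32 mm out at z≈0.137, as specified. The gripper widens about 63 mm above the TCP, so I'll hook near the right end of the bar, clear of the latch blade and the cabinet's top.

send_rows(targets=[[-0.0075,-0.007,-0.03,0,195],[0,0,-0.04,0,195],[0,0,-0.04,0,195],[0,0,0,0,195],[0,0,0,0,195]])

```text
clock: 10.95
tcp_pos: [0.4925, 0.0643, 0.1859]
orientation: [0.0, 0.999, -0.04, -0.0]
wrist_force: [0.2, 0.2, 1.6]
finger_gap: 0.0198
```

```bash
python3 - <<'E'
from look import *
s,d,W,P=wrist("w6")
o,l,z=P[...,0],P[...,1],P[...,2]
m=(z>130)&(z<150)&(o>20)&(o<45)&(abs(l)<45)
q=P[m];print("bar out",np.percentile(q[:,0],[2,50,98]),m.sum())
E
```

```text
tcp [0.4925 0.0643 0.1859] th -4.5 F [0.2 0.2 1.6] gap 0.0198 10.95
tcp in hinge frame: out 33.5 left -32.4
bar out [27.12576221 31.65602735 36.82183256] 2333
```

View pics/w6.png

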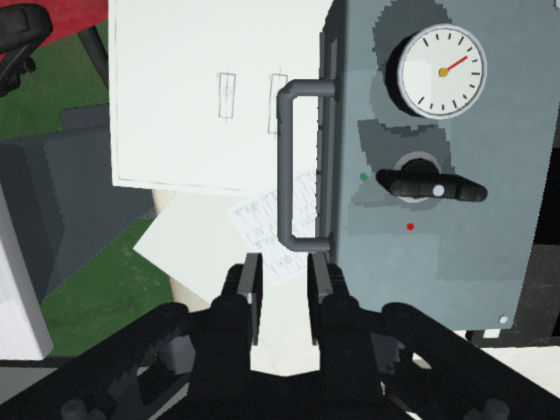

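The bar at (287,165) lies between the fingers' lines, so I'll go down over it.

send_rows(targets=[[0.001,0,-0.04,0,195],[0,0,-0.03,0,195],[0,0,-0.016,0,195],[0,0,0,0,195],[0,0,0,0,195]])

```text
clock: 11.5
tcp_pos: [0.4955, 0.0643, 0.1018]
orientation: [-0.0, 0.999, -0.04, 0.002]
wrist_force: [-0.1, -0.9, 0.5]
finger_gap: 0.0202
```

```bash
python3 - <<'E'
from look import *
s,d,W,P=wrist("w7")
E
```

```text
tcp [0.4955 0.0643 0.1018] th -4.6 F [-0.1 -0.9  0.5] gap 0.0202 11.5
tcp in hinge frame: out 30.5 left -32.2
```

View pics/w7.png

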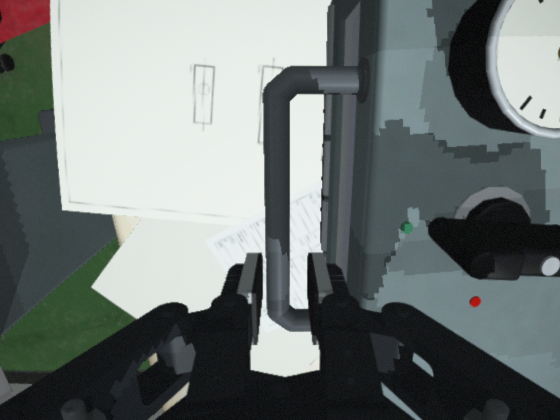

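send_rows(targets=[[-0.007,0.0005,0,0,195],[-0.0045,0.0004,-0.002,0,195],[-0.0045,0.0004,-0.002,0,195],[-0.0045,0.0004,-0.002,0,195],[0,0,0,0,195]])

```text
clock: 12.05
tcp_pos: [0.472, 0.0661, 0.0934]
orientation: [-0.0, 0.999, -0.04, -0.0]
wrist_force: [0.3, 0.7, -0.1]
finger_gap: 0.0204
```

```bash
python3 - <<'E'
from look import *
s,d,W,P=wrist("w8")
E
```

```text
tcp [0.472  0.0661 0.0934] th -4.6 F [ 0.3  0.7 -0.1] gap 0.0204 12.05
tcp in hinge frame: out 54.1 left -32.3
```

View pics/w8.png

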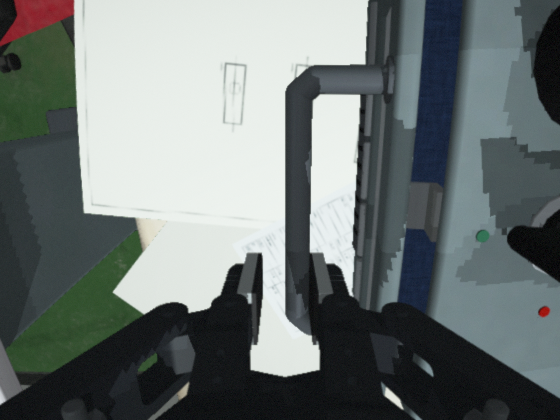

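The flap is leaning out: the blue interior shows at (437,150) and the bar is against the inner finger. I'll keep pulling.

send_rows(targets=[[-0.0042,0.0003,-0.0026,0,195],[-0.0042,0.0003,-0.0026,0,195],[-0.0042,0.0003,-0.0026,0,195],[-0.004,0.0003,-0.003,0,195],[-0.004,0.0003,-0.003,0,195],[-0.004,0.0003,-0.003,0,195],[0,0,0,0,195]])

```text
clock: 12.8
tcp_pos: [0.4484, 0.0679, 0.076]
orientation: [-0.0, 0.999, -0.04, 0.0]
wrist_force: [5.4, -0.2, -3.8]
finger_gap: 0.0202
```

```bash
python3 - <<'E'
from look import *
s,d,W,P=wrist("w9")
o,l,z=P[...,0],P[...,1],P[...,2]
m=(z>110)&(z<152)&(o>5)&(o<90)&(l>55)&(l<100)
q=P[m]; print(m.sum())
for a in range(5,90,5):
    k=(q[:,0]>=a)&(q[:,0]<a+5)
    if k.any(): print(a,k.sum(),np.percentile(q[k,2],[5,50,95]).round(1))
E
```

```text
tcp [0.4484 0.0679 0.076 ] th -4.6 F [ 5.4 -0.2 -3.8] gap 0.0202 12.8
tcp in hinge frame: out 77.8 left -32.4
2139
25 50 [118.1 119.4 120.4]
30 261 [121.1 125.6 129.9]
35 373 [130.9 136.7 139. ]
40 1069 [136.7 138.4 139.8]
45 386 [134.1 136.6 138. ]
```

View pics/w9.png

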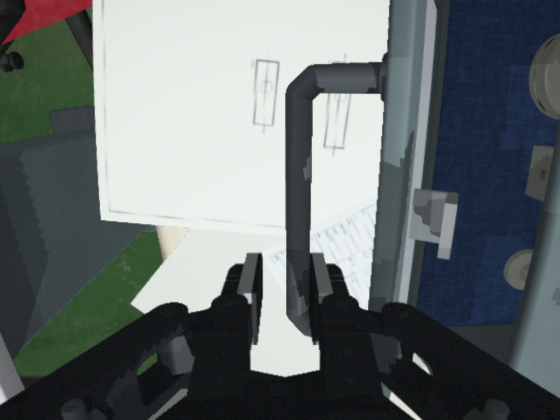

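send_rows(targets=[[0.003,0,0,0,195],[0,0,0.025,0,195],[0,0,0.03,0,195],[0,0,0.03,0,195],[0.036,-0.003,0,0,195],[0,0,0,0,195],[0,0,0,0,195]])

```text
clock: 13.55
tcp_pos: [0.4865, 0.0648, 0.1609]
orientation: [0.0, 0.999, -0.04, -0.001]
wrist_force: [-0.7, 0.2, -0.8]
finger_gap: 0.0199
```

```bash
python3 - <<'E'
from look import *
s,d,W,P=wrist("w10")
o,l,z=P[...,0],P[...,1],P[...,2]
m=(z>100)&(z<148)&(o>5)&(o<90)&(l>-60)&(l<100)&(abs(l)>15)
q=P[m]
for a in range(5,90,3):
    k=(q[:,0]>=a)&(q[:,0]<a+3)
    if k.any(): print(a,k.sum(),np.percentile(q[k,2],[5,50,95]).round(1))
E
```

```text
tcp [0.4865 0.0648 0.1609] th -4.6 F [-0.7  0.2 -0.8] gap 0.0199 13.55
tcp in hinge frame: out 39.5 left -32.5
17 15 [100.  100.3 101.2]
20 560 [100.2 102.1 105.6]
23 903 [103.8 106.9 110.2]
26 897 [109.8 112.8 117.3]
29 1007 [118.8 121.5 124.2]
32 1166 [124.4 127.5 130.3]
35 1097 [130.5 133.2 135.8]
38 1277 [136.  138.3 139.7]
41 1227 [137.3 138.5 139.8]
44 953 [135.2 137.1 138.4]
47 161 [125.1 129.  133.4]
50 164 [123.3 127.6 129.2]
53 141 [121.8 125.7 127.8]
56 147 [120.4 124.1 126.2]
59 141 [118.8 122.5 124.5]
62 162 [115.9 121.  122.6]
65 540 [113.2 116.2 120.6]
68 585 [116.2 117.5 119.2]
71 496 [116.1 117.3 118.6]
74 220 [114.2 115.8 116.9]
```

View pics/w10.png

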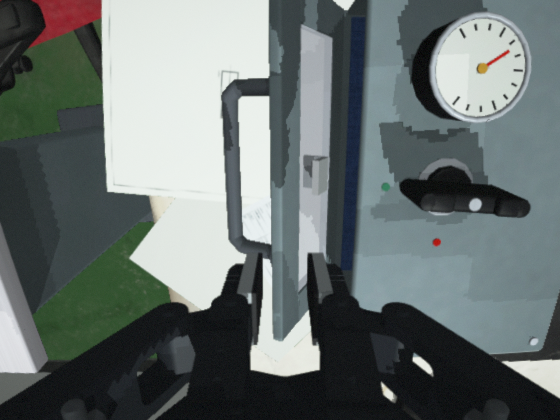

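The flap's top edge spans out 38–46 mm at z≈139 (lean about 0.45 rad), between the two fingers. I'll straddle it and pull it further.

send_rows(targets=[[0,0,-0.03,0,195],[0,0,-0.024,0,195],[0,0,0,0,195],[-0.006,0.0005,0,0,195],[-0.008,0.0006,-0.003,0,195],[-0.008,0.0006,-0.004,0,195],[-0.008,0.0006,-0.005,0,195],[0,0,0,0,195]])

```text
clock: 14.4
tcp_pos: [0.4554, 0.0673, 0.0954]
orientation: [-0.0, 0.999, -0.04, -0.001]
wrist_force: [-0.8, 0.3, -1.0]
finger_gap: 0.0198
```

```bash
cat >> look.py <<'E'
def prof(P,lo=60,st=4):
    o,l,z=P[...,0],P[...,1],P[...,2]
    m=(z>lo)&(z<152)&(o>5)&(o<125)&(l>-60)&(l<100)&(abs(l)>15)
    q=P[m]
    print([(a,int(np.median(q[k,2]))) for a in range(5,125,st) for k in [(q[:,0]>=a)&(q[:,0]<a+st)] if k.sum()>60])
E
python3 - <<'E'
from look import *
s,d,W,P=wrist("w11")
prof(P)
E
```

```text
tcp [0.4554 0.0673 0.0954] th -4.6 F [-0.8  0.3 -1. ] gap 0.0198 14.4
tcp in hinge frame: out 70.7 left -32.4
[(5, 63), (9, 66), (13, 70), (17, 74), (21, 78), (25, 83), (29, 87), (33, 91), (37, 95), (41, 100), (45, 104), (49, 111), (53, 115), (57, 120), (61, 123), (65, 122), (69, 116), (73, 107), (77, 125), (81, 95), (85, 95), (89, 94)]
```

View pics/w11.png

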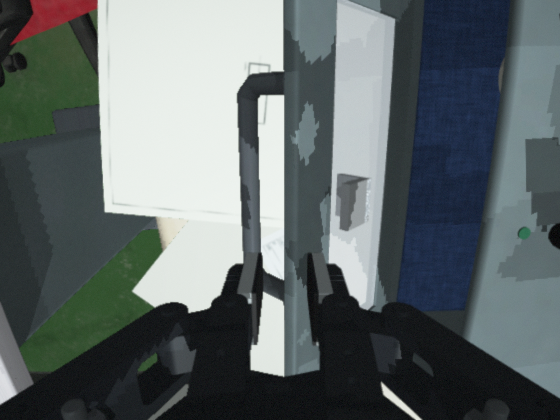

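The edge is now at out≈64 mm, z≈124 (lean about 0.7 rad). I'll lift out, close the fingers, and press the inner face down near its edge.

send_rows(targets=[[0.002,0,0.01,0,195],[0,0,0.025,0,195],[0,0,0.02,0,220],[0.024,-0.002,0,0,255],[0,0,0,0,255],[0,0,0,0,255],[0,0,0,0,255]])

```text
clock: 15.15
tcp_pos: [0.4826, 0.0652, 0.1505]
orientation: [0.0, 0.999, -0.04, -0.001]
wrist_force: [-0.4, 0.7, -0.8]
finger_gap: 0.0001
```

```bash
python3 - <<'E'
from look import *
s,d,W,P=wrist("w12")
prof(P)
E
```

```text
tcp [0.4826 0.0652 0.1505] th -4.6 F [-0.4  0.7 -0.8] gap 0.0001 15.15
tcp in hinge frame: out 43.5 left -32.4
[(5, 63), (9, 66), (13, 70), (17, 74), (21, 79), (25, 83), (29, 87), (33, 91), (37, 96), (41, 100), (45, 104), (49, 110), (53, 115), (57, 119), (61, 123), (65, 123), (69, 119), (73, 107), (77, 103), (81, 94), (85, 95), (89, 94)]
```

View pics/w12.png

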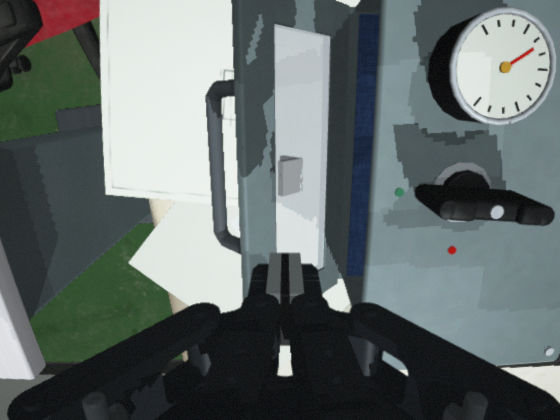

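The shut fingers stand over the inner panel at (285,260), clear of the keeper bracket at (290,175). I'll press down now.

send_rows(targets=[[0,0,-0.03,0,255],[0,0,-0.025,0,255],[-0.006,0.0005,-0.006,0,255],[-0.006,0.0005,-0.006,0,255],[-0.005,0.0004,-0.006,0,255],[-0.005,0.0004,-0.006,0,255],[0,0,0,0,255]])

```text
clock: 15.9
tcp_pos: [0.4601, 0.0671, 0.0715]
orientation: [-0.0, 0.999, -0.04, -0.001]
wrist_force: [-0.0, 0.0, 0.2]
finger_gap: 0.0
```

```bash
python3 - <<'E'
from look import *
s,d,W,P=wrist("w13")
prof(P)
E
```

```text
tcp [0.4601 0.0671 0.0715] th -4.6 F [-0.   0.   0.2] gap 0.0 15.9
tcp in hinge frame: out 66.1 left -32.2
[(9, 60), (13, 62), (17, 63), (21, 65), (25, 67), (29, 70), (33, 72), (37, 75), (41, 77), (45, 79), (49, 82), (53, 84), (57, 87), (61, 91), (65, 93), (69, 95), (73, 98), (77, 100), (81, 102), (85, 101), (89, 146), (93, 69), (97, 68)]
```

View pics/w13.png

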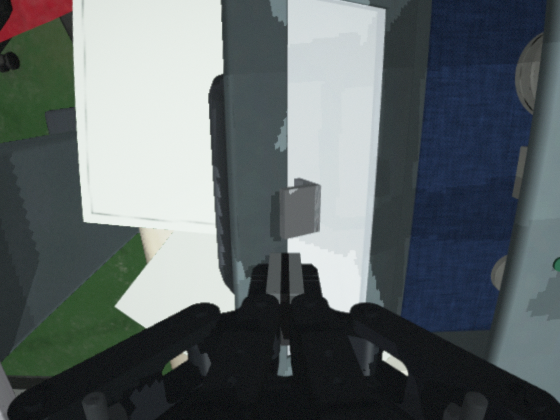

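send_rows(targets=[[-0.004,0.0003,-0.006,0,255],[-0.004,0.0003,-0.007,0,255],[-0.003,0.0002,-0.007,0,255],[-0.002,0.0002,-0.007,0,255],[-0.001,0,-0.006,0,255],[0,0,-0.005,0,255],[0,0,0,0,255]])

```text
clock: 16.65
tcp_pos: [0.4465, 0.0679, 0.0327]
orientation: [0.0, 0.999, -0.04, -0.001]
wrist_force: [-0.5, 1.2, -1.4]
finger_gap: 0.0
```

send_rows(targets=[[0,0,-0.003,0,255],[0,0,-0.002,0,255],[0,0,0,0,255]])

```text
clock: 16.95
tcp_pos: [0.4476, 0.0679, 0.0312]
orientation: [0.0, 0.999, -0.04, 0.001]
wrist_force: [-8.3, -0.2, 24.6]
finger_gap: 0.0001
```

There is 24.6 N upward at z=0.031, which means the flap is against its stop. I'll lift off and check.

send_rows(targets=[[0,0,0.005,0,255],[0,0,0.02,0,255],[-0.01,0,0.045,0,255],[-0.01,0,0.049,0,255],[-0.01,0,0.049,0,255],[-0.04,0,0.02,0,255],[0,0,0,0,255],[0,0,0,0,255]])

```text
clock: 17.75
tcp_pos: [0.3779, 0.0679, 0.2175]
orientation: [0.0, 0.999, -0.04, 0.002]
wrist_force: [-0.3, 1.1, -1.1]
finger_gap: 0.0002
```

```bash
python3 - <<'E'
from look import *
s,d,W,P=wrist("w14")
def fit(P,n):
    o,l,z=P[...,0],P[...,1],P[...,2]
    m=(abs(z-52)<12)&(o>15)&(o<95)&(abs(l)<95)&(abs(l)>25)
    q=P[m]; a=np.polyfit(q[:,0],q[:,2],1); q=q[abs(q[:,2]-np.polyval(a,q[:,0]))<2.5];a=np.polyfit(q[:,0],q[:,2],1)
    print(n,"flap z at hinge",round(a[1],1),"slope",round(a[0],4),"phi",round(np.pi/2-np.arctan(a[0]),3),len(q))
fit(P,"wrist")
X,Y,Z=W[...,0],W[...,1],W[...,2]
m=(Z>.172)&(Z<.195)&(abs(Y-.09)<.03)&(abs(X-.573)<.035)
if m.any(): print("blade",cv2.minAreaRect(W[m][:,:2].astype(np.float32)*1000),m.sum())
for c in ["scene","top"]:
    d=eyes.read_camera(c);W=cloud(d)
    fit(np.dstack([-(W[...,:2]-F)@ex,(W[...,:2]-F)@ey,W[...,2]])*1000,c)
    cv2.imwrite(f"pics/{c}14.png",cv2.cvtColor(d["img"],cv2.COLOR_RGB2BGR))
    for n in ["hygrometer","parts_vial","eraser","micrometer"]:
        r=eyes.tip_of(n,c); print(c,n,[(np.round(q["xyz"],3).tolist(),round(q["conf"],2)) for q in r[:2]])
E
```

```text
tcp [0.3779 0.0679 0.2175] th -4.6 F [-0.3  1.1 -1.1] gap 0.0002 17.75
tcp in hinge frame: out 148.1 left -38.0
wrist flap z at hinge 51.2 slope 0.0491 phi 1.522 12037
blade ((552.713623046875, 95.1640853881836), (14.03489875793457, 8.896384239196777), 38.89910888671875) 297
scene flap z at hinge 50.6 slope 0.0482 phi 1.523 786
scene hygrometer [([0.573, 0.147, 0.154], 0.52)]
scene parts_vial []
scene eraser [([0.563, -0.062, 0.002], 0.6)]
scene micrometer [([0.398, 0.42, -0.0], 0.78)]
top flap z at hinge 53.1 slope 0.0372 phi 1.534 423
top hygrometer [([0.579, 0.146, 0.156], 0.63)]
top parts_vial [([0.598, 0.256, -0.002], 0.51)]
top eraser [([0.561, -0.066, -0.002], 0.42)]
top micrometer [([0.394, 0.424, 0.002], 0.68)]
```

View pics/w14.png

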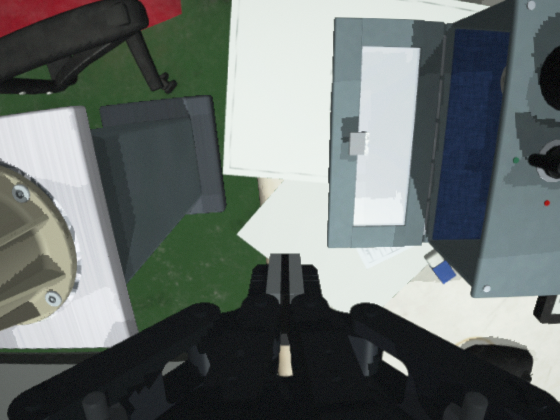

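View pics/scene14.png

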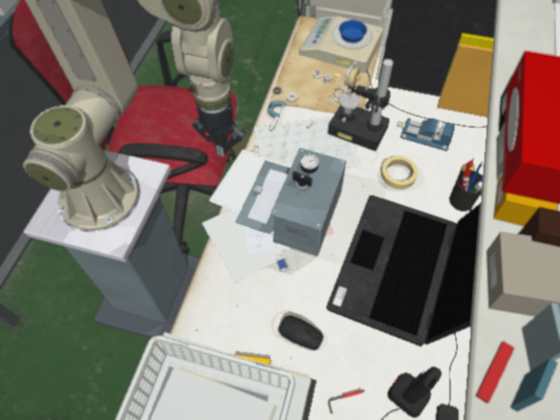

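```bash
python3 - <<'E'
from look import *
from workcell import ticket
d=eyes.read_camera("top");W=cloud(d);X,Y,Z=W[...,0],W[...,1],W[...,2]
m=(Z>.178)&(Z<.2)&(abs(Y-.09)<.032)&(abs(X-.573)<.035);q=W[m][:,:2]
print(cv2.minAreaRect(q.astype(np.float32)*1000),m.sum())
print(ticket.hand_in())
E
```

```text
((568.7085571289062, 90.237548828125), (9.18382740020752, 48.431941986083984), 80.98713684082031) 47
the job is handed in; nothing more can be done
None
```

The cabinet is open, and I handed the job in at about 18 s on the robot clock. I turned the wing latch counter-clockwise to its stop, then pulled the flap out by its handle. I drew it further by its top edge and pressed its inner face down to the stop.

**Last checks**
- **Latch:** the blade was at about 1.50 rad by the wrist camera after turning. The top camera gave 81.0° in the world just before hand-in, which is the same within error.
- **Flap:** it measured 1.522, 1.523 and 1.534 rad from the wrist, scene and top cameras, against 1.53 for fully open. It pushed back with 24.6 N at the stop.
- **Other things:** the hygrometer, eraser and micrometer were found where they were before, within the networks' error. The vial was found only in the top view, also unmoved. I did not measure the screwdriver; the arm never went near it.
- **Robot:** the arm was clear of everything at hand-in.

**What disagreed:** the real fingertips sit about 25 mm behind the reported TCP. Because of this, my first grip closed on air just above the latch, without touching it. I measured the offset with the cameras and corrected for it from then on.

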